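Find the full screw case by weight, pull it out, stack the empties

TASK

Three identical closed blue cases stand on the steel sheet; one is full of screws and much heavier, the other two are nearly empty. Lift them in turn to find the heavy one and set it flat in the low green tray first; only then stack the two light ones, one upon the other, squarely on top of the matching case that waits on the yellow mat. Set the cases down rather than dropping them, let go of them, and leave that bottom case on its mat and everything else where it is.

Things in the scene. Friction and masses are not known exactly. Their poses are not given: they have to be found in the camera images.
- case_a: closed plastic case, all blue, with a thin grey seam below the flat lid and a black latch at the middle of each long side (the sides that face along own x), 56 (own x) x 80 (own y) x 40 mm high; origin at the centre of its underside, z up. One of the three cases a, b, c (any of them, changing from run to run) is full: 0.42 to 0.62 kg in all. The other two are nearly empty: about 0.09 to 0.12 kg. They look exactly alike; the contents sit in the middle and rattle by 2 to 3 mm.
- case_b: closed plastic case, all blue, with a thin grey seam below the flat lid and a black latch at the middle of each long side (the sides that face along own x), 56 (own x) x 80 (own y) x 40 mm high; origin at the centre of its underside, z up. One of the three cases a, b, c (any of them, changing from run to run) is full: 0.42 to 0.62 kg in all. The other two are nearly empty: about 0.09 to 0.12 kg. They look exactly alike; the contents sit in the middle and rattle by 2 to 3 mm.
- case_c: closed plastic case, all blue, with a thin grey seam below the flat lid and a black latch at the middle of each long side (the sides that face along own x), 56 (own x) x 80 (own y) x 40 mm high; origin at the centre of its underside, z up. One of the three cases a, b, c (any of them, changing from run to run) is full: 0.42 to 0.62 kg in all. The other two are nearly empty: about 0.09 to 0.12 kg. They look exactly alike; the contents sit in the middle and rattle by 2 to 3 mm.
- base_case: matching closed case, same look and size (56 own x, 80 own y, 40 mm high; about 0.12 kg), already checked, that stands loose on the yellow mat as the foot of the column; origin at the centre of its underside
- mat: yellow mat, 110 (own x) x 130 x 2 mm, fixed; origin at the centre of its underside
- tray: low green tray, 140 x 140 mm outside, walls 3 mm thick and 10 mm high, floor about 3 mm thick, fixed; origin at the centre of its underside
- tumbler: bystander: upturned glass tumbler, 66 mm across at the table, 85 mm high; origin at the centre of its underside
- capacitor: bystander: red plastic fan capacitor, block 52 (own x) x 24 x 36 mm high plus two small brass lugs; origin at the centre of its underside
- canopy: bystander: white plastic ceiling fan canopy, 124 mm across, 66 mm high; origin at the centre of its underside
- file: bystander: flat steel file with orange handle, lying along its own x, about 250 mm long (from -120 to +130 mm), 20 mm high
- washer_ring: bystander: black rubber grommet ring, 60 mm across, 14 mm high; origin at the centre of its underside

How it is judged:
By the outcome, as a careful person would: the job done as asked, in the order asked, and still so for the second after the job is handed in, with the robot touching nothing.
It also fails if it takes over 72 s, if anything falls off the work surface, if the arm or the gripper's body presses on something with over 40 N, if the wrist force passes 120 N, or if a joint passes its speed limit or range.

ROBOT

A 6-joint arm with a two-finger parallel gripper is mounted at the origin on the work surface. World frame = base frame: x ahead of the robot, y to its left, z up, the work surface at z = 0. Lengths are in mm, angles in degrees, forces in N, time in s.
With the tool pointing down it reaches from about 300 to 850 mm from the base axis. Payload 4.2 kg.
Tool frame: the origin (TCP) lies at the very end of the fingers, on their centre line; the grasp point (between the pads) lies 19 mm behind it (env.grip_point_offset is the distance from the TCP to the grasp point, in mm); z points along the fingers, y is the line along which they close (so a half turn about z gives the same grasp; the last joint's range is limited). The gripper opens to 91 mm and grips with 3 to 60 N. Pads are 32 mm wide; open, the fingers measure 118 mm over their backs; the gripper's body (76 mm by 178 mm) begins 60 mm behind the grasp point.
Start: joints at [73.224, 18.312, 89.639, -0, 72.044, -1.146], TCP at [154.923, 553.753, 213.976] pointing down, gripper open.
Joint ranges: [-177.97, 177.97], [-48.28, 115.42], [12.27, 149.76], [-77.06, 257.06], [2.81, 150.46], [-146.56, 146.56]. Speed limits (degrees/s): [147.25, 147.25, 180, 180, 180, 180].

INTERFACE

Orientations are given as [roll, pitch, yaw] about the fixed x, y, z axes, in that order (R = Rz(yaw) Ry(pitch) Rx(roll)).
In Python, from workcell import env gives the robot as it stands. The module is installed in compiled form; this text tells all that it offers.
- The arm moves only by the tool arm_command, never from a script. Its argument "rows" is a list of rows, each an object with "delta_pos": the shift along the tool's x, y, z in mm, a list of three; "roll": the turn about the tool's z in units of 5 degrees (1.0 is 5 degrees); "jaw": the opening in per cent of the stroke, from 0 (shut) to 100 (fully open). A call has 1 to 20 rows; each row is the pose to reach, as a shift and turn from the pose commanded when the call began, along the tool's axes at that moment; what a row does not reach only later rows make up. A row lasts 1/12 s, in which the tool goes at most 41.7 mm and 7.16 degrees, less where a joint would pass 70% of its speed; a pose out of reach is approached as far as the arm can. A call with a gripper value outside its range is refused whole. The fingers move at their own pace and stop on an object; "squeeze" is the grip in N (left out, the last holds). Time passes only in rows, so rows that repeat a pose let the fingers close. It gives the time, the measured TCP pose, the force, the opening and the grip force at its end, in the units of the state.
- env.state(): the state, without advancing time (a new reading comes with each control period).
- env.grab_frame(name): name is "side" or "top" or "wrist"; returns a dict with "img" (400x640x3 uint8, blue, green, red), "z_map" (400x640 float32, mm along the optical axis (not along the pixel's ray), 0 where there is no reading), "fov_y" (degrees; the focal length in pixels is half the picture's height over the tangent of half this angle, whatever the lens; pixels are square), "cx", "cy" (the principal point, pixels), "dist" ([k1, k2, p1, p2, k3] as OpenCV has them; the pictures are not rectified), "R" (3x3) and "t" (3): a world point X has camera coordinates R X + t; the wrist camera has in their place "T_tool_cam" (4x4, takes a point from camera to tool coordinates, whose origin is the TCP and whose axes are the flange's). Camera axes: x right, y down, z forward; pixel columns grow to the right and rows downward; lengths in mm; the calibration is good to about 2 mm. A picture is of the moment at which its call begins: read the wrist's pose just before it.
- env.job_done(): hands the job in; it is judged then, once.
The state is a dict: "time_s": time; "qpos": joint angles; "qvel": joint speeds; "effort": joint torques, N m; "ee_pos": TCP position; "ee_rot": TCP orientation; "force": force on the tool from outside, world axes, zero at the start; "torque": the same for the moment, N m; "gripper_width": finger opening in mm; "gripper_force": force on a finger pad.
Only numpy, scipy, OpenCV 4.12 (cv2) and the standard library are available. Lean on these libraries where they do the work, as an engineer would, in place of code of your own. Each camera call takes 0.05 s, during which the arm holds its last target. There are 200 camera calls.

## Working session

There is one attempt and no reset: what is moved stays moved. The work goes in short steps, Python scripts to look and compute and a tool call to move; the robot and the scene stay as the last step left them, time stands still between calls to the robot, and variables do not carry over. Pictures are saved under pics/ and viewed, at most 10 in all, crops included, and the job is handed in when it is done.

Besides the shell and the picture viewer there is one more tool, called after "Request:" by a JSON object that holds its "op" and its "data". arm_command: Moves the arm, as the interface text tells. Its arguments: {"type":"object","properties":{"rows":{"type":"array"},"squeeze":{"type":"number"}},"required":["rows"]}

```bash
mkdir -p pics; cat > h.py <<'E'
import numpy as np, cv2, pickle
from workcell import env
def K(f):
    fl=200/np.tan(np.radians(f['fov_y']/2)); return np.array([[fl,0,f['cx']],[0,fl,f['cy']],[0,0,1.]])
def cloud(f):
    h,w=f['z_map'].shape
    u,v=np.meshgrid(np.arange(w),np.arange(h))
    p=cv2.undistortPoints(np.stack([u,v],-1).reshape(-1,1,2).astype(float),K(f),np.array(f['dist'],float)).reshape(h,w,2)
    z=f['z_map'][...,None]; c=np.concatenate([p*z,z],-1)
    return (c-np.array(f['t']))@np.array(f['R'])
E
python3 - <<'E'
from h import *
for n in('top','side'):
    f=env.grab_frame(n); pickle.dump(f,open(n+'.pkl','wb')); cv2.imwrite(f'pics/{n}0.png',f['img'])
    print(n,np.array(f['R']).round(2).tolist(),np.round(f['t']))
f=pickle.load(open('top.pkl','rb'));P=cloud(f);b=f['img'].astype(int)
m=((b[...,0]>b[...,2]+50)&(b[...,0]>b[...,1]+25)&(f['z_map']>0)&(P[...,2]>33)).astype(np.uint8)
n,l,s,c=cv2.connectedComponentsWithStats(m)
for i in range(1,n):
    if s[i,4]>100:
        q=P[l==i]; print(s[i],np.median(q,0).round(1),cv2.minAreaRect(q[:,:2].astype(np.float32)))
st=env.state();print({k:np.round(v,2) for k,v in st.items()})
E
```

```text
top [[-0.02, -1.0, 0.03], [-0.98, 0.01, -0.18], [0.18, -0.03, -0.98]] [ -17.  563. 1076.]
side [[0.93, -0.36, -0.01], [-0.24, -0.6, -0.77], [0.27, 0.72, -0.64]] [-525.  149. 1068.]
[223 158  31  21 582] [666.3 205.9  40.5] ((666.6216430664062, 206.7826385498047), (79.37571716308594, 56.0782470703125), 86.11962890625)
[523 160   8  37 155] [ 629.4 -582.8   49.4] ((629.4761962890625, -583.3333740234375), (102.1106185913086, 8.405844688415527), 2.0592451095581055)
[307 213  34  26 632] [506.9 -20.1  38.5] ((507.531982421875, -20.66036605834961), (79.00196075439453, 56.14154815673828), 77.2452163696289)
[372 238  31  22 636] [ 443.6 -185.9   38.9] ((444.73858642578125, -186.48793029785156), (80.65966796875, 55.255821228027344), 89.45295715332031)
[243 244  35  28 656] [427.7 142.9  38.8] ((427.4232177734375, 144.32089233398438), (80.93599700927734, 55.39134979248047), 75.7924575805664)
{'time_s': np.float64(0.1), 'qpos': array([73.22, 18.35, 89.7 , -0.  , 72.05, -1.15]), 'qvel': array([ 0.09, -0.07, -0.14, -0.01,  0.04,  0.08]), 'effort': array([-0.000e+00, -4.133e+01, -2.325e+01,  7.000e-02,  4.000e-02,
       -0.000e+00]), 'ee_pos': array([154.8 , 553.3 , 213.21]), 'ee_rot': array([-179.91,    0.  ,  164.37]), 'force': array([ 0.91, -0.02, -0.8 ]), 'torque': array([-0.01,  0.  , -0.04]), 'gripper_force': np.float64(0.0), 'gripper_width': np.float64(91.23)}
```

View pics/top0.png

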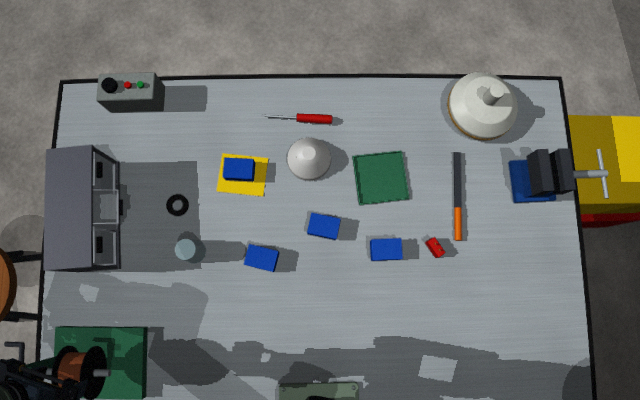

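View pics/side0.png

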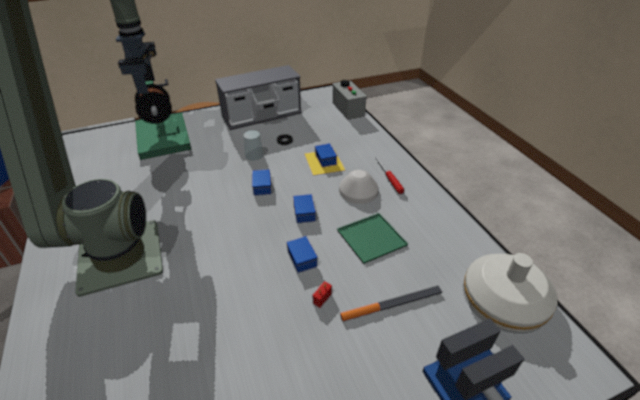

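The top view shows the three loose cases at pixels (262,257), (324,226) and (386,249). The base case is at (239,169) on the yellow mat, the tray at (381,177), the canopy at (308,158), the tumbler at (186,249), and the capacitor at (435,247). The side view agrees.

```bash
cat >> h.py <<'E'
def go(x,y,z,yaw,st=None):
    "shift in tool axes, roll units to reach the pose; tool pointing down"
    from scipy.spatial.transform import Rotation as Ro
    st=st or env.state(); R=Ro.from_euler('xyz',st['ee_rot'],degrees=True).as_matrix()
    d=R.T@(np.array([x,y,z])-st['ee_pos']); w=(yaw-st['ee_rot'][2]+90)%180-90
    print('delta',d.round(1),'roll',round(-w/5,2),'yaw',w.round(1),'at',st['ee_pos'].round(1),st['ee_rot'].round(1),'t',st['time_s'].round(2))
def wcloud():
    from scipy.spatial.transform import Rotation as Ro
    st=env.state();f=env.grab_frame('wrist');T=np.array(f['T_tool_cam'])
    R=Ro.from_euler('xyz',st['ee_rot'],degrees=True).as_matrix()
    Rw=R@T[:3,:3]; tw=R@T[:3,3]+st['ee_pos']; f['R']=Rw.T; f['t']=-Rw.T@tw
    return f,cloud(f)
def blue(f,P,zlo,zhi,minpx=100):
    b=f['img'].astype(int)
    m=((b[...,0]>b[...,2]+40)&(b[...,0]>b[...,1]+20)&(f['z_map']>0)&(P[...,2]>zlo)&(P[...,2]<zhi)).astype(np.uint8)
    n,l,s,c=cv2.connectedComponentsWithStats(m)
    for i in range(1,n):
        if s[i,4]>minpx:
            q=P[l==i]; print(s[i],np.median(q[:,2]).round(1),[np.round(a,1) for a in cv2.minAreaRect(q[:,:2].astype(np.float32))])
E
python3 - <<'E'
from h import *
f=pickle.load(open('top.pkl','rb'));P=cloud(f);b=f['img'].astype(int);ok=f['z_map']>0
def rep(n,m):
    q=P[m&ok]; print(n,cv2.minAreaRect(q[:,:2].astype(np.float32)),np.median(q[:,2]),q[:,2].max(), len(q))
u,v=np.meshgrid(np.arange(640),np.arange(400))
box=lambda a,c,d,e:(u>a)&(u<d)&(v>c)&(v<e)
rep('tray',box(345,145,418,212)&(b[...,1]>b[...,2]+20)&(b[...,1]>b[...,0]+8))
rep('mat',box(205,145,280,205)&(b[...,2]>b[...,0]+60))
rep('canopy',box(280,130,340,185)&(P[...,2]>15))
rep('tumbler',box(165,230,215,270)&(P[...,2]>15))
rep('file',box(445,140,470,250)&(P[...,2]>8))
go(666,207,260,86.1)
E
```

```text
tray ((646.6837158203125, -182.2987518310547), (144.05520629882812, 141.45867919921875), 6.172142505645752) 2.0709388156751056 14.729822775982958 2479
mat ((660.0665283203125, 202.22537231445312), (133.00241088867188, 112.87118530273438), 82.12858581542969) 0.3951414491194355 42.32079900015334 1119
canopy ((698.285400390625, 15.90289306640625), (117.94114685058594, 118.75897979736328), 64.68961334228516) 44.42540562900088 68.28100506768168 1419
tumbler ((447.44683837890625, 324.6344909667969), (57.85087966918945, 57.775882720947266), 21.621551513671875) 81.89883531206651 88.65106087012259 578
file ((591.275146484375, -395.27801513671875), (22.251541137695312, 248.91603088378906), 85.83035278320312) 13.045248743420421 25.101352382918822 624Traceback (most recent call last):
  File "<stdin>", line 12, in <module>
  File "h.py", line 16, in go
    print('delta',d.round(1),'roll',round(-w/5,2),'yaw',w.round(1),'at',st['ee_pos'].round(1),st['ee_rot'].round(1),'t',st['time_s'].round(2))
                                                                                                                        ^^^^^^^^^^^^^^^^^^
AttributeError: 'float' object has no attribute 'round'
```

```bash
sed -i "s/st\['time_s'\].round(2)/round(st['time_s'],2)/; s/w.round(1)/round(float(w),1)/" h.py; python3 - <<'E'
from h import *
go(640,207,260,86.1)
E
```

```text
delta [-560.6 -202.8  -46.5] roll 15.65 yaw -78.3 at [154.8 553.3 213.2] [-179.9    0.   164.4] t 0.1
```

Request:
{"op": "arm_command", "data": {"rows": [{"delta_pos":[-560,-203,-47],"roll":15.65,"jaw":100},{"delta_pos":[-560,-203,-47],"roll":15.65,"jaw":100},{"delta_pos":[-560,-203,-47],"roll":15.65,"jaw":100},{"delta_pos":[-560,-203,-47],"roll":15.65,"jaw":100},{"delta_pos":[-560,-203,-47],"roll":15.65,"jaw":100},{"delta_pos":[-560,-203,-47],"roll":15.65,"jaw":100},{"delta_pos":[-560,-203,-47],"roll":15.65,"jaw":100},{"delta_pos":[-560,-203,-47],"roll":15.65,"jaw":100},{"delta_pos":[-560,-203,-47],"roll":15.65,"jaw":100},{"delta_pos":[-560,-203,-47],"roll":15.65,"jaw":100},{"delta_pos":[-560,-203,-47],"roll":15.65,"jaw":100},{"delta_pos":[-560,-203,-47],"roll":15.65,"jaw":100},{"delta_pos":[-560,-203,-47],"roll":15.65,"jaw":100},{"delta_pos":[-560,-203,-47],"roll":15.65,"jaw":100},{"delta_pos":[-560,-203,-47],"roll":15.65,"jaw":100},{"delta_pos":[-560,-203,-47],"roll":15.65,"jaw":100},{"delta_pos":[-560,-203,-47],"roll":15.65,"jaw":100},{"delta_pos":[-560,-203,-47],"roll":15.65,"jaw":100},{"delta_pos":[-560,-203,-47],"roll":15.65,"jaw":100},{"delta_pos":[-560,-203,-47],"roll":15.65,"jaw":100}]}}

```text
time_s: 1.77
ee_pos: [638.4, 208.5, 261.2]
ee_rot: [-180.0, -0.0, 86.2]
force: [-0.2, 0.3, 0.3]
gripper_width: 91.4
gripper_force: 0.0
```

```bash
python3 - <<'E'
from h import *
f,P=wcloud(); cv2.imwrite('pics/w1.png',f['img'])
print(np.linalg.inv(np.vstack([np.c_[f['R'],f['t']],[0,0,0,1]]))[:3].round(2))
blue(f,P,36,50,300)
go(427,144,140,75.8)
E
```

```text
[[ 1.0000e+00 -6.0000e-02 -2.0000e-02  6.4491e+02]
 [-7.0000e-02 -9.5000e-01 -3.0000e-01  2.9319e+02]
 [ 0.0000e+00  3.0000e-01 -9.5000e-01  4.3195e+02]]
[ 316  131   51   71 3427] 41.9 [array([668.5, 208.3]), array([79.2, 54.3]), np.float64(86.0)]
[ 118  197   50   70 2913] 39.8 [array([428.2, 144.8]), array([80.7, 56.7]), np.float64(75.2)]
[ 206  332   45   38 1495] 39.9 [array([507.5, -27.5]), array([64.1, 56. ]), np.float64(77.8)]
delta [ -78.3 -206.9  121.3] roll 2.08 yaw -10.4 at [638.6 208.4 261.3] [180.   -0.   86.2] t 1.82
```

View pics/w1.png

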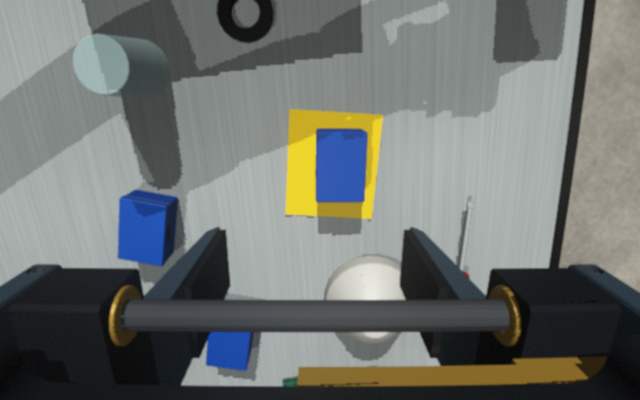

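The wrist view shows the base case at (341,166) on the mat and case A at (148,228). Nothing stands in the way of an approach to A.

Request:
{"op": "arm_command", "data": {"rows": [{"delta_pos":[-78,-206,161],"roll":2.1,"jaw":100},{"delta_pos":[-78,-206,161],"roll":2.1,"jaw":100},{"delta_pos":[-78,-206,161],"roll":2.1,"jaw":100},{"delta_pos":[-78,-206,161],"roll":2.1,"jaw":100},{"delta_pos":[-78,-206,161],"roll":2.1,"jaw":100},{"delta_pos":[-78,-206,161],"roll":2.1,"jaw":100},{"delta_pos":[-78,-206,161],"roll":2.1,"jaw":100},{"delta_pos":[-78,-206,161],"roll":2.1,"jaw":100},{"delta_pos":[-78,-206,161],"roll":2.1,"jaw":100},{"delta_pos":[-78,-206,161],"roll":2.1,"jaw":100},{"delta_pos":[-78,-206,161],"roll":2.1,"jaw":100}]}}

```text
time_s: 2.73
ee_pos: [431.2, 144.5, 101.3]
ee_rot: [179.8, -0.1, 75.6]
force: [-0.0, -0.3, 0.6]
gripper_width: 91.2
gripper_force: 0.0
```

```bash
python3 - <<'E'
from h import *
f,P=wcloud(); blue(f,P,36,50,300)
go(428,144.6,10,75.5)
E
```

```text
[ 611    0   29  106 2895] 41.8 [array([647.7, 201.6]), array([64. , 18.3]), np.float64(86.4)]
[ 267  161   83  110 8750] 39.8 [array([427.8, 144.6]), array([80.1, 56.1]), np.float64(75.2)]
delta [-0.6 -3.2 91. ] roll 0.03 yaw -0.1 at [430.9 144.3 101.1] [ 1.798e+02 -1.000e-01  7.560e+01] t 2.78
```

Request:
{"op": "arm_command", "data": {"squeeze": 30, "rows": [{"delta_pos":[0,-3,25],"roll":0,"jaw":100},{"delta_pos":[0,-3,50],"roll":0,"jaw":100},{"delta_pos":[0,-3,75],"roll":0,"jaw":100},{"delta_pos":[0,-3,91],"roll":0,"jaw":100},{"delta_pos":[0,-3,91],"roll":0,"jaw":100},{"delta_pos":[0,-3,91],"roll":0,"jaw":0},{"delta_pos":[0,-3,91],"roll":0,"jaw":0},{"delta_pos":[0,-3,91],"roll":0,"jaw":0},{"delta_pos":[0,-3,91],"roll":0,"jaw":0},{"delta_pos":[0,-3,91],"roll":0,"jaw":0},{"delta_pos":[0,-3,91],"roll":0,"jaw":0}]}}

```text
time_s: 3.7
ee_pos: [426.5, 144.4, 9.7]
ee_rot: [179.9, -0.1, 75.6]
force: [0.3, -0.7, 0.9]
gripper_width: 55.6
gripper_force: 30.0
```

Request:
{"op": "arm_command", "data": {"rows": [{"delta_pos":[0,0,-10],"roll":0,"jaw":0},{"delta_pos":[0,0,-25],"roll":0,"jaw":0},{"delta_pos":[0,0,-40],"roll":0,"jaw":0},{"delta_pos":[0,0,-50],"roll":0,"jaw":0},{"delta_pos":[0,0,-50],"roll":0,"jaw":0},{"delta_pos":[0,0,-50],"roll":0,"jaw":0},{"delta_pos":[0,0,-50],"roll":0,"jaw":0},{"delta_pos":[0,0,-50],"roll":0,"jaw":0}]}}

```text
time_s: 4.37
ee_pos: [424.9, 143.9, 58.0]
ee_rot: [-179.9, 0.1, 75.6]
force: [0.2, 0.3, -5.3]
gripper_width: 56.1
gripper_force: 30.0
```

```bash
python3 - <<'E'
from h import *
print(env.state()['force'])
go(646,-182,130,96.2)
E
```

```text
[ 0.18259969  0.33684863 -5.30796633]
delta [-260.9  295.   -72.3] roll -4.12 yaw 20.6 at [424.9 143.9  58. ] [-1.799e+02  1.000e-01  7.560e+01] t 4.37
```

Request:
{"op": "arm_command", "data": {"squeeze": 45, "rows": [{"delta_pos":[0,0,-30],"roll":0,"jaw":0},{"delta_pos":[-10,12,-60],"roll":-0.2,"jaw":0},{"delta_pos":[-30,34,-72],"roll":-0.5,"jaw":0},{"delta_pos":[-55,62,-72],"roll":-0.9,"jaw":0},{"delta_pos":[-80,90,-72],"roll":-1.3,"jaw":0},{"delta_pos":[-105,119,-72],"roll":-1.7,"jaw":0},{"delta_pos":[-130,147,-72],"roll":-2.1,"jaw":0},{"delta_pos":[-155,175,-72],"roll":-2.5,"jaw":0},{"delta_pos":[-180,204,-72],"roll":-2.9,"jaw":0},{"delta_pos":[-205,232,-72],"roll":-3.3,"jaw":0},{"delta_pos":[-228,258,-72],"roll":-3.6,"jaw":0},{"delta_pos":[-246,278,-72],"roll":-3.9,"jaw":0},{"delta_pos":[-256,290,-72],"roll":-4.1,"jaw":0},{"delta_pos":[-261,295,-72],"roll":-4.1,"jaw":0},{"delta_pos":[-261,295,-72],"roll":-4.1,"jaw":0},{"delta_pos":[-261,295,-72],"roll":-4.1,"jaw":0}]}}

```text
time_s: 5.7
ee_pos: [645.7, -181.0, 129.6]
ee_rot: [-179.8, -0.1, 96.1]
force: [-0.3, -0.6, -4.6]
gripper_width: 55.8
gripper_force: 45.0
```

```bash
python3 - <<'E'
from h import *
f,P=wcloud(); b=f['img'].astype(int); cv2.imwrite('pics/w2.png',f['img'])
blue(f,P,100,180,300)
m=(b[...,1]>b[...,2]+20)&(b[...,1]>b[...,0]+8)&(f['z_map']>0)&(P[...,2]<20)
q=P[m]; print(cv2.minAreaRect(q[:,:2].astype(np.float32)),np.percentile(q[:,2],[5,50,95]))
go(646,-182,13,96.2)
E
```

```text
[  249   181   133   119 14948] 159.6 [array([ 644.4, -164.1]), array([64.9, 46.9]), np.float64(6.1)]
[ 256  332  117   28 3209] 159.8 [array([ 649.7, -212.1]), array([55.3, 17.5]), np.float64(5.9)]
((644.7301635742188, -167.0225830078125), (145.19094848632812, 111.8232192993164), 5.9918928146362305) [1.8074379  3.03276794 9.74098821]
delta [ -1.7   0.5 117.1] roll -0.01 yaw 0.1 at [ 645.6 -180.6  130.1] [-1.799e+02 -1.000e-01  9.610e+01] t 5.75
```

View pics/w2.png

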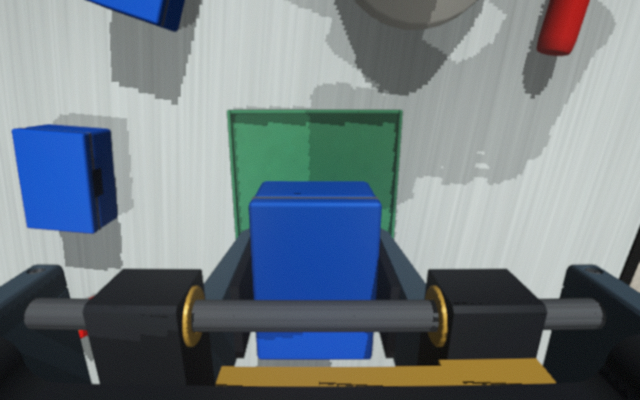

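Wrist view: the held case spans (250-380, 182-358) and is level over the tray at (230-400, 110-240).

Request:
{"op": "arm_command", "data": {"rows": [{"delta_pos":[-2,0,15],"roll":0,"jaw":0},{"delta_pos":[-2,0,40],"roll":0,"jaw":0},{"delta_pos":[-2,0,65],"roll":0,"jaw":0},{"delta_pos":[-2,0,88],"roll":0,"jaw":0},{"delta_pos":[-2,0,102],"roll":0,"jaw":0},{"delta_pos":[-2,0,108],"roll":0,"jaw":0},{"delta_pos":[-2,0,112],"roll":0,"jaw":0},{"delta_pos":[-2,0,115],"roll":0,"jaw":0},{"delta_pos":[-2,0,116],"roll":0,"jaw":0},{"delta_pos":[-2,0,117],"roll":0,"jaw":0},{"delta_pos":[-2,0,117],"roll":0,"jaw":0},{"delta_pos":[-2,0,117],"roll":0,"jaw":0}]}}

```text
time_s: 6.75
ee_pos: [647.4, -183.9, 14.7]
ee_rot: [179.9, 0.0, 96.1]
force: [0.6, -0.2, -4.6]
gripper_width: 55.8
gripper_force: 45.0
```

Request:
{"op": "arm_command", "data": {"rows": [{"delta_pos":[0,0,1],"roll":0,"jaw":0},{"delta_pos":[0,0,2],"roll":0,"jaw":0},{"delta_pos":[0,0,2.5],"roll":0,"jaw":0},{"delta_pos":[0,0,2.5],"roll":0,"jaw":0},{"delta_pos":[0,0,2.5],"roll":0,"jaw":0}]}}

```text
time_s: 7.17
ee_pos: [647.3, -184.0, 12.7]
ee_rot: [179.9, 0.0, 96.1]
force: [-2.2, 0.7, 6.0]
gripper_width: 55.8
gripper_force: 45.0
```

Contact. Release and rise.

Request:
{"op": "arm_command", "data": {"rows": [{"delta_pos":[0,0,-0.5],"roll":0,"jaw":75},{"delta_pos":[0,0,-0.5],"roll":0,"jaw":100},{"delta_pos":[0,0,-0.5],"roll":0,"jaw":100},{"delta_pos":[0,0,-0.5],"roll":0,"jaw":100},{"delta_pos":[0,0,-0.5],"roll":0,"jaw":100},{"delta_pos":[0,0,-20],"roll":0,"jaw":100},{"delta_pos":[0,0,-50],"roll":0,"jaw":100},{"delta_pos":[0,0,-90],"roll":0,"jaw":100},{"delta_pos":[0,0,-117],"roll":0,"jaw":100},{"delta_pos":[0,0,-117],"roll":0,"jaw":100},{"delta_pos":[0,0,-117],"roll":0,"jaw":100}]}}

```text
time_s: 8.08
ee_pos: [648.1, -184.1, 130.6]
ee_rot: [179.8, 0.1, 96.1]
force: [0.5, 0.3, -0.0]
gripper_width: 91.0
gripper_force: 0.0
```

```bash
python3 - <<'E'
from h import *
f,P=wcloud(); blue(f,P,34,60,300)
go(507.5,-20.4,100,77.3)
E
```

```text
[100   0  60  19 624] 39.5 [array([512.3, -60.6]), array([38.9, 10.8]), np.float64(4.9)]
[   6  123   87  107 7447] 39.7 [array([ 445.1, -184.6]), array([58.1, 80.5]), np.float64(1.4)]
[ 275  151   77  102 7369] 42.8 [array([ 648.3, -183.8]), array([56. , 80.2]), np.float64(5.8)]
delta [ 177.3 -121.1   28.5] roll 3.76 yaw -18.8 at [ 646.8 -183.8  128.5] [180.    0.   96.1] t 8.13
```

Request:
{"op": "arm_command", "data": {"rows": [{"delta_pos":[177,-121,28],"roll":3.8,"jaw":100},{"delta_pos":[177,-121,28],"roll":3.8,"jaw":100},{"delta_pos":[177,-121,28],"roll":3.8,"jaw":100},{"delta_pos":[177,-121,28],"roll":3.8,"jaw":100},{"delta_pos":[177,-121,28],"roll":3.8,"jaw":100},{"delta_pos":[177,-121,28],"roll":3.8,"jaw":100},{"delta_pos":[177,-121,28],"roll":3.8,"jaw":100},{"delta_pos":[177,-121,28],"roll":3.8,"jaw":100},{"delta_pos":[177,-121,28],"roll":3.8,"jaw":100}]}}

```text
time_s: 8.88
ee_pos: [509.0, -21.5, 100.1]
ee_rot: [180.0, 0.0, 77.1]
force: [0.2, 0.6, 0.0]
gripper_width: 91.3
gripper_force: 0.0
```

```bash
python3 - <<'E'
from h import *
f,P=wcloud(); blue(f,P,34,60,300)
go(507.5,-20.4,10,77.3)
E
```

```text
[ 271  158   85  111 8941] 39.8 [array([509.5, -20.2]), array([80.3, 56.2]), np.float64(76.9)]
[237 369  60  17 798] 39.5 [array([ 441. , -150.4]), array([15.3, 50.3]), np.float64(87.1)]
delta [ 0.9 -2.  90.2] roll -0.05 yaw 0.2 at [509.1 -21.7 100.2] [180.    0.   77.1] t 8.93
```

Request:
{"op": "arm_command", "data": {"squeeze": 25, "rows": [{"delta_pos":[1,0,25],"roll":0,"jaw":100},{"delta_pos":[1,0,50],"roll":0,"jaw":100},{"delta_pos":[1,0,75],"roll":0,"jaw":100},{"delta_pos":[1,0,90],"roll":0,"jaw":100},{"delta_pos":[1,0,90],"roll":0,"jaw":100},{"delta_pos":[1,0,90],"roll":0,"jaw":0},{"delta_pos":[1,0,90],"roll":0,"jaw":0},{"delta_pos":[1,0,90],"roll":0,"jaw":0},{"delta_pos":[1,0,90],"roll":0,"jaw":0},{"delta_pos":[1,0,90],"roll":0,"jaw":0},{"delta_pos":[1,0,90],"roll":0,"jaw":0},{"delta_pos":[1,0,80],"roll":0,"jaw":0},{"delta_pos":[1,0,65],"roll":0,"jaw":0},{"delta_pos":[1,0,45],"roll":0,"jaw":0},{"delta_pos":[1,0,40],"roll":0,"jaw":0},{"delta_pos":[1,0,40],"roll":0,"jaw":0},{"delta_pos":[1,0,40],"roll":0,"jaw":0},{"delta_pos":[1,0,40],"roll":0,"jaw":0}]}}

```text
time_s: 10.43
ee_pos: [507.2, -19.7, 59.7]
ee_rot: [-179.9, 0.0, 77.1]
force: [0.5, -0.5, -1.0]
gripper_width: 55.9
gripper_force: 25.0
```

```bash
python3 - <<'E'
from h import *
go(667.5,207.5,190,86.1)
E
```

```text
delta [ 257.2  105.4 -130.5] roll -1.8 yaw 9.0 at [507.2 -19.7  59.7] [-179.9    0.    77.1] t 10.43
```

Request:
{"op": "arm_command", "data": {"rows": [{"delta_pos":[0,0,-35],"roll":0,"jaw":0},{"delta_pos":[15,9,-70],"roll":-0.2,"jaw":0},{"delta_pos":[45,26,-90],"roll":-0.5,"jaw":0},{"delta_pos":[75,44,-90],"roll":-0.8,"jaw":0},{"delta_pos":[105,62,-90],"roll":-1.1,"jaw":0},{"delta_pos":[135,79,-90],"roll":-1.4,"jaw":0},{"delta_pos":[165,97,-90],"roll":-1.8,"jaw":0},{"delta_pos":[190,111,-90],"roll":-1.8,"jaw":0},{"delta_pos":[201,118,-90],"roll":-1.8,"jaw":0},{"delta_pos":[201,118,-90],"roll":-1.8,"jaw":0},{"delta_pos":[201,118,-90],"roll":-1.8,"jaw":0},{"delta_pos":[201,118,-90],"roll":-1.8,"jaw":0}]}}

```text
time_s: 11.43
ee_pos: [666.6, 149.0, 149.3]
ee_rot: [-179.8, 0.1, 86.1]
force: [-0.5, 1.0, -0.4]
gripper_width: 55.9
gripper_force: 25.0
```

```bash
python3 - <<'E'
from h import *
f,P=wcloud(); cv2.imwrite('pics/w3.png',f['img']); blue(f,P,34,60,300); blue(f,P,165,200,300)
f,P=wcloud(); blue(f,P,34,60,300); blue(f,P,165,200,300)
go(668,208,150,86.1)
E
```

```text
[ 274   71   74  104 7356] 41.8 [array([668.6, 207.6]), array([78.2, 54.5]), np.float64(86.0)]
[  250   193   131   107 13135] 177.8 [array([668.9, 165.5]), array([47.4, 56.7]), np.float64(85.7)]
[ 257  332  116   27 3033] 178.0 [array([665.5, 116.4]), array([18.2, 55.1]), np.float64(86.2)]
[ 274   71   74  104 7299] 41.8 [array([668.5, 207.5]), array([78.2, 54.5]), np.float64(86.0)]
[  250   194   131   106 13188] 178.4 [array([669. , 164.9]), array([47.8, 56.6]), np.float64(85.8)]
[ 257  332  116   27 3037] 178.5 [array([665.5, 116.6]), array([17.2, 55.2]), np.float64(86.5)]
delta [59.2 -3.   0.2] roll -0.01 yaw 0.0 at [666.9 148.8 150.2] [-179.9    0.    86.1] t 11.53
```

View pics/w3.png

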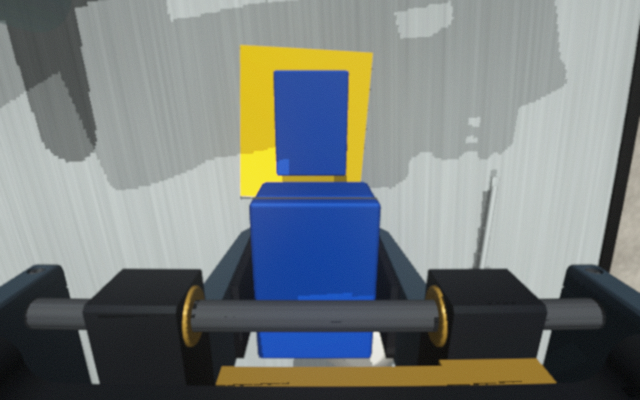

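The view shows the base case at (311,123) and the held case at (315,270), level and aligned in yaw.

Request:
{"op": "arm_command", "data": {"rows": [{"delta_pos":[20,-1,0],"roll":0,"jaw":0},{"delta_pos":[45,-2,0],"roll":0,"jaw":0},{"delta_pos":[59,-3,0],"roll":0,"jaw":0},{"delta_pos":[59,-3,15],"roll":0,"jaw":0},{"delta_pos":[59,-3,40],"roll":0,"jaw":0},{"delta_pos":[59,-3,65],"roll":0,"jaw":0},{"delta_pos":[59,-3,80],"roll":0,"jaw":0},{"delta_pos":[59,-3,88],"roll":0,"jaw":0},{"delta_pos":[59,-3,92],"roll":0,"jaw":0},{"delta_pos":[59,-3,94],"roll":0,"jaw":0},{"delta_pos":[59,-3,94],"roll":0,"jaw":0},{"delta_pos":[59,-3,94],"roll":0,"jaw":0}]}}

```text
time_s: 12.53
ee_pos: [669.6, 209.0, 57.8]
ee_rot: [179.9, -0.0, 86.1]
force: [-0.2, -0.4, -0.5]
gripper_width: 55.7
gripper_force: 25.0
```

```bash
python3 - <<'E'
from h import *
for i in range(3): go(667.8,208,52,86.1)if i<1 else (env.grab_frame('wrist'),go(667.8,208,52,86.1))
E
```

```text
delta [-1.2 -1.8  5.8] roll 0.0 yaw -0.0 at [669.6 209.   57.8] [179.9  -0.   86.1] t 12.53
delta [-1.2 -1.7  5.8] roll 0.0 yaw -0.0 at [669.6 209.1  57.8] [179.9  -0.   86.1] t 12.58
delta [-1.2 -1.7  5.8] roll 0.0 yaw -0.0 at [669.5 209.1  57.8] [179.9  -0.   86.1] t 12.63
```

Request:
{"op": "arm_command", "data": {"rows": [{"delta_pos":[-1,-1.7,1],"roll":0,"jaw":0},{"delta_pos":[-1,-1.7,2.5],"roll":0,"jaw":0},{"delta_pos":[-1,-1.7,4],"roll":0,"jaw":0},{"delta_pos":[-1,-1.7,4.5],"roll":0,"jaw":0},{"delta_pos":[-1,-1.7,4.5],"roll":0,"jaw":0},{"delta_pos":[-1,-1.7,4.5],"roll":0,"jaw":0}]}}

```text
time_s: 13.13
ee_pos: [667.2, 208.1, 53.2]
ee_rot: [180.0, -0.0, 86.1]
force: [-1.5, 0.3, 5.1]
gripper_width: 55.7
gripper_force: 25.0
```

Contact is light. Release and rise.

Request:
{"op": "arm_command", "data": {"rows": [{"delta_pos":[0,0,-0.5],"roll":0,"jaw":75},{"delta_pos":[0,0,-0.5],"roll":0,"jaw":100},{"delta_pos":[0,0,-0.5],"roll":0,"jaw":100},{"delta_pos":[0,0,-0.5],"roll":0,"jaw":100},{"delta_pos":[0,0,-0.5],"roll":0,"jaw":100},{"delta_pos":[0,0,-20],"roll":0,"jaw":100},{"delta_pos":[0,0,-50],"roll":0,"jaw":100},{"delta_pos":[-20,0,-90],"roll":0,"jaw":100},{"delta_pos":[-50,0,-110],"roll":0,"jaw":100},{"delta_pos":[-60,0,-120],"roll":0,"jaw":100},{"delta_pos":[-60,0,-120],"roll":0,"jaw":100},{"delta_pos":[-60,0,-120],"roll":0,"jaw":100}]}}

```text
time_s: 14.13
ee_pos: [662.9, 148.1, 171.6]
ee_rot: [-180.0, -0.1, 86.0]
force: [-0.1, 0.7, -1.3]
gripper_width: 90.8
gripper_force: 0.0
```

```bash
python3 - <<'E'
from h import *
f,P=wcloud(); cv2.imwrite('pics/w4.png',f['img']); blue(f,P,74,95,300);blue(f,P,34,50,50)
go(445,-184.8,120,91.4)
E
```

```text
[ 276   68   78  111 8320] 81.8 [array([668.2, 207.9]), array([78.1, 54.3]), np.float64(85.9)]
delta [-347.5 -194.    50.7] roll -1.06 yaw 5.3 at [662.3 148.7 170.4] [-179.9   -0.    86.1] t 14.18
```

View pics/w4.png

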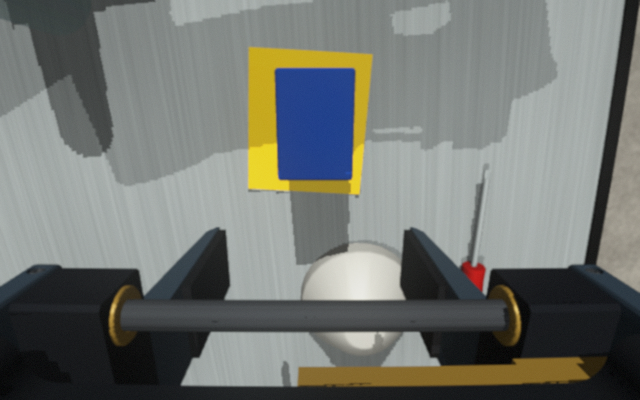

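The first light case sits squarely on the base at (315,124). Now for the third.

Request:
{"op": "arm_command", "data": {"rows": [{"delta_pos":[-347,-194,50],"roll":-1.05,"jaw":100},{"delta_pos":[-347,-194,50],"roll":-1.05,"jaw":100},{"delta_pos":[-347,-194,50],"roll":-1.05,"jaw":100},{"delta_pos":[-347,-194,50],"roll":-1.05,"jaw":100},{"delta_pos":[-347,-194,50],"roll":-1.05,"jaw":100},{"delta_pos":[-347,-194,50],"roll":-1.05,"jaw":100},{"delta_pos":[-347,-194,50],"roll":-1.05,"jaw":100},{"delta_pos":[-347,-194,50],"roll":-1.05,"jaw":100},{"delta_pos":[-347,-194,50],"roll":-1.05,"jaw":100},{"delta_pos":[-347,-194,50],"roll":-1.05,"jaw":100},{"delta_pos":[-347,-194,50],"roll":-1.05,"jaw":100},{"delta_pos":[-347,-194,50],"roll":-1.05,"jaw":100},{"delta_pos":[-347,-194,50],"roll":-1.05,"jaw":100},{"delta_pos":[-347,-194,50],"roll":-1.05,"jaw":100}]}}

```text
time_s: 15.35
ee_pos: [446.7, -183.6, 121.3]
ee_rot: [-180.0, -0.1, 91.5]
force: [-0.2, 0.1, -0.0]
gripper_width: 90.7
gripper_force: 0.0
```

```bash
python3 - <<'E'
from h import *
f,P=wcloud(); blue(f,P,34,60,300)
go(445,-185,10,91.0)
E
```

```text
[ 272  156   78  102 7592] 39.9 [array([ 444.7, -184.5]), array([56.1, 79.6]), np.float64(1.2)]
[ 535  161   89  105 7491] 43.0 [array([ 647.8, -184. ]), array([58. , 80.3]), np.float64(5.7)]
delta [ -1.4  -1.8 111.5] roll 0.1 yaw -0.5 at [ 446.8 -183.6  121.5] [-180.    -0.    91.5] t 15.4
```

Request:
{"op": "arm_command", "data": {"squeeze": 25, "rows": [{"delta_pos":[-1,-2,30],"roll":0,"jaw":100},{"delta_pos":[-1,-2,60],"roll":0,"jaw":100},{"delta_pos":[-1,-2,90],"roll":0,"jaw":100},{"delta_pos":[-1,-2,111],"roll":0,"jaw":100},{"delta_pos":[-1,-2,111],"roll":0,"jaw":100},{"delta_pos":[-1,-2,111],"roll":0,"jaw":0},{"delta_pos":[-1,-2,111],"roll":0,"jaw":0},{"delta_pos":[-1,-2,111],"roll":0,"jaw":0},{"delta_pos":[-1,-2,111],"roll":0,"jaw":0},{"delta_pos":[-1,-2,111],"roll":0,"jaw":0},{"delta_pos":[-1,-2,111],"roll":0,"jaw":0},{"delta_pos":[-1,-2,100],"roll":0,"jaw":0},{"delta_pos":[-1,-2,85],"roll":0,"jaw":0},{"delta_pos":[-1,-2,65],"roll":0,"jaw":0},{"delta_pos":[-1,-2,60],"roll":0,"jaw":0},{"delta_pos":[-1,-2,60],"roll":0,"jaw":0},{"delta_pos":[-1,-2,60],"roll":0,"jaw":0},{"delta_pos":[-1,-2,60],"roll":0,"jaw":0}]}}

```text
time_s: 16.9
ee_pos: [443.2, -185.6, 61.0]
ee_rot: [-179.9, -0.1, 91.4]
force: [-0.4, 0.2, -0.2]
gripper_width: 55.9
gripper_force: 25.0
```

```bash
python3 - <<'E'
from h import *
go(667.5,149,190,86.1)
E
```

```text
delta [ 329.3  232.  -129.1] roll 1.05 yaw -5.3 at [ 443.2 -185.6   61. ] [-1.799e+02 -1.000e-01  9.140e+01] t 16.9
```

Request:
{"op": "arm_command", "data": {"rows": [{"delta_pos":[0,0,-35],"roll":0,"jaw":0},{"delta_pos":[7,5,-70],"roll":0,"jaw":0},{"delta_pos":[25,18,-105],"roll":0.1,"jaw":0},{"delta_pos":[50,35,-125],"roll":0.2,"jaw":0},{"delta_pos":[78,55,-129],"roll":0.3,"jaw":0},{"delta_pos":[106,75,-129],"roll":0.4,"jaw":0},{"delta_pos":[134,95,-129],"roll":0.5,"jaw":0},{"delta_pos":[162,115,-129],"roll":0.6,"jaw":0},{"delta_pos":[190,134,-129],"roll":0.7,"jaw":0},{"delta_pos":[218,154,-129],"roll":0.8,"jaw":0},{"delta_pos":[246,174,-129],"roll":0.9,"jaw":0},{"delta_pos":[274,194,-129],"roll":1.0,"jaw":0},{"delta_pos":[300,212,-129],"roll":1.05,"jaw":0},{"delta_pos":[319,225,-129],"roll":1.05,"jaw":0},{"delta_pos":[329,232,-129],"roll":1.05,"jaw":0},{"delta_pos":[329,232,-129],"roll":1.05,"jaw":0},{"delta_pos":[329,232,-129],"roll":1.05,"jaw":0},{"delta_pos":[329,232,-129],"roll":1.05,"jaw":0}]}}

```text
time_s: 18.4
ee_pos: [667.2, 147.1, 190.4]
ee_rot: [-179.9, 0.1, 86.1]
force: [-0.6, -0.4, -0.5]
gripper_width: 55.8
gripper_force: 25.0
```

```bash
python3 - <<'E'
from h import *
for i in range(2):
    f,P=wcloud(); blue(f,P,74,95,300); blue(f,P,190,240,300)
    go(668,208,190,86.0)
E
```

```text
[ 273   68   73  105 7344] 81.8 [array([668.2, 207.6]), array([78.9, 54.4]), np.float64(86.0)]
[  249   181   132   119 14728] 218.3 [array([669.3, 164. ]), array([49.5, 64. ]), np.float64(86.2)]
[ 257  332  116   23 2612] 218.5 [array([666.1, 115.6]), array([15.2, 55.5]), np.float64(85.7)]
delta [60.9 -3.5  0.8] roll 0.01 yaw -0.0 at [667.3 147.  190.8] [-179.9    0.    86. ] t 18.45
[ 273   68   73  105 7330] 81.9 [array([668.2, 207.6]), array([78.8, 54.4]), np.float64(85.9)]
[  249   181   132   119 14745] 218.7 [array([669.5, 164. ]), array([49.8, 64.3]), np.float64(85.3)]
[ 257  332  116   23 2613] 218.9 [array([666.2, 115.5]), array([15.3, 55.4]), np.float64(86.7)]
delta [60.9 -3.6  1.1] roll 0.01 yaw -0.0 at [667.4 147.  191.1] [-180.    0.   86.] t 18.5
```

Request:
{"op": "arm_command", "data": {"rows": [{"delta_pos":[20,-1,0],"roll":0,"jaw":0},{"delta_pos":[45,-3,0],"roll":0,"jaw":0},{"delta_pos":[59,-4.5,0],"roll":0,"jaw":0},{"delta_pos":[59,-4.5,15],"roll":0,"jaw":0},{"delta_pos":[59,-4.5,40],"roll":0,"jaw":0},{"delta_pos":[59,-4.5,65],"roll":0,"jaw":0},{"delta_pos":[59,-4.5,80],"roll":0,"jaw":0},{"delta_pos":[59,-4.5,87],"roll":0,"jaw":0},{"delta_pos":[59,-4.5,91],"roll":0,"jaw":0},{"delta_pos":[59,-4.5,93],"roll":0,"jaw":0},{"delta_pos":[59,-4.5,93],"roll":0,"jaw":0},{"delta_pos":[59,-4.5,93],"roll":0,"jaw":0}]}}

```text
time_s: 19.5
ee_pos: [668.3, 207.7, 99.3]
ee_rot: [179.9, -0.0, 86.1]
force: [0.2, -0.8, -0.2]
gripper_width: 55.7
gripper_force: 25.0
```

```bash
python3 - <<'E'
from h import *
go(667.2,206.6,92,86.0)
E
```

```text
delta [-1.2 -1.1  7.3] roll 0.02 yaw -0.1 at [668.3 207.7  99.3] [179.9  -0.   86.1] t 19.5
```

Request:
{"op": "arm_command", "data": {"rows": [{"delta_pos":[-1,-1,1.5],"roll":0,"jaw":0},{"delta_pos":[-1,-1,3],"roll":0,"jaw":0},{"delta_pos":[-1,-1,4.5],"roll":0,"jaw":0},{"delta_pos":[-1,-1,5.5],"roll":0,"jaw":0},{"delta_pos":[-1,-1,5.5],"roll":0,"jaw":0},{"delta_pos":[-1,-1,5.5],"roll":0,"jaw":0}]}}

```text
time_s: 20.0
ee_pos: [666.8, 206.8, 93.8]
ee_rot: [179.9, -0.0, 86.1]
force: [-2.3, -0.7, 5.5]
gripper_width: 56.2
gripper_force: 25.0
```

Request:
{"op": "arm_command", "data": {"rows": [{"delta_pos":[0,0,-0.5],"roll":0,"jaw":75},{"delta_pos":[0,0,-0.5],"roll":0,"jaw":100},{"delta_pos":[0,0,-0.5],"roll":0,"jaw":100},{"delta_pos":[0,0,-0.5],"roll":0,"jaw":100},{"delta_pos":[0,0,-0.5],"roll":0,"jaw":100},{"delta_pos":[0,0,-20],"roll":0,"jaw":100},{"delta_pos":[0,0,-50],"roll":0,"jaw":100},{"delta_pos":[-20,0,-90],"roll":0,"jaw":100},{"delta_pos":[-50,0,-110],"roll":0,"jaw":100},{"delta_pos":[-60,0,-120],"roll":0,"jaw":100},{"delta_pos":[-60,0,-120],"roll":0,"jaw":100},{"delta_pos":[-60,0,-120],"roll":0,"jaw":100}]}}

```text
time_s: 21.0
ee_pos: [662.3, 146.9, 212.1]
ee_rot: [-180.0, -0.1, 86.0]
force: [-0.1, -1.0, -0.3]
gripper_width: 91.1
gripper_force: 0.0
```

```bash
python3 - <<'E'
from h import *
f,P=wcloud(); blue(f,P,110,135,300)
f=env.grab_frame('side'); cv2.imwrite('pics/s2.png',cv2.resize(f['img'][100:300,200:480],None,fx=2.8,fy=2.8))
E
```

```text
[ 276   66   79  111 8353] 121.8 [array([667.9, 207.9]), array([78.2, 54.4]), np.float64(86.0)]
```

View pics/s2.png

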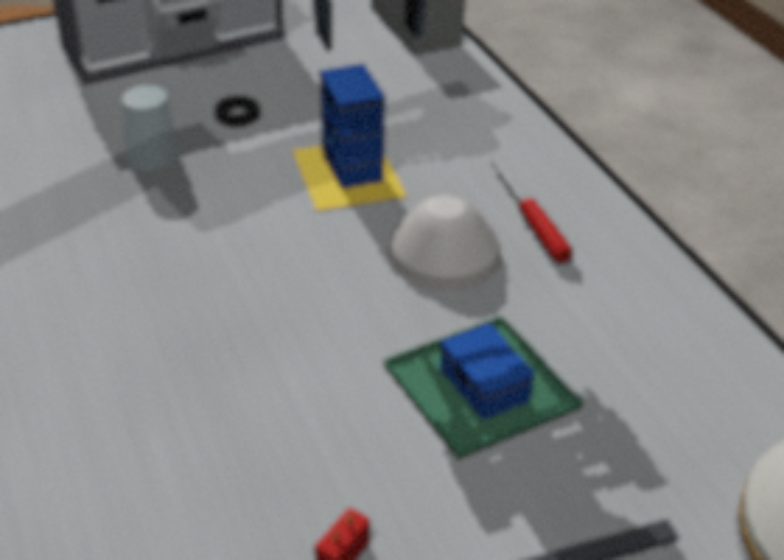

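The side crop shows the straight three-case column at (353,125) on the mat and the heavy case flat in the tray at (487,370). The other objects look untouched.

```bash
python3 -c "from workcell import env; print(env.job_done())"
```

```text
the job is handed in; nothing more can be done
None
```

The job is handed in at about 21 s: the heavy case (about 0.5 kg, found on the first lift) was set flat in the green tray first, then both light cases were stacked on the base case, within about 1 mm of square by the wrist camera.

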